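# Hang the creasing-wheel carrier on the changeover tree

## Robot

A 6-joint arm with a two-finger parallel gripper is mounted at the origin on the work surface. World frame = base frame: x ahead of the robot, y to its left, z up, the work surface at z = 0. Lengths are in mm, angles in rad, forces in N, time in s.
With the tool pointing down it reaches from about 300 to 875 mm from the base axis. Payload 6.4 kg.
Tool frame: the origin (TCP) lies at the very end of the fingers, on their centre line; the grasp point (between the pads) lies 19 mm behind it; z points along the fingers, x is the direction in which the jaws open and shut, and the axes are right-handed (so a half turn about z gives the same grasp; the last joint's range is limited). The gripper opens to 85 mm and grips with 20 to 120 N. Pads are 22 mm wide; open, the fingers measure 114 mm over their backs; the gripper's body (76 mm by 85 mm) begins 54 mm behind the grasp point. The pads swing forward as they close: fully open they stand 13 mm farther back than shut.
Start: joints at [-0.206, 0.181, 1.607, -0, 1.354, -0.206], TCP at [575.014, 0.015, 231.288] pointing down, gripper open.
Joint ranges: [-2.99, 2.99], [-0.89, 2.07], [0.3, 2.58], [-1.14, 4.28], [0, 2.63], [-3.12, 3.12]. Speed limits (rad/s): [2.57, 2.57, 3.01, 3.14, 3.14, 3.14].

## Interface

Orientations are given as a rotation vector (axis times angle).
In Python, from plant import manip gives the robot as it stands. The module is installed in compiled form; this text tells all that it offers.
- The arm moves only by the tool jog_arm, never from a script. Its argument "targets" is a list of rows, each a list of 4 numbers: the shift along the tool's x, y, z in mm, then the turn about the tool's z in degrees. In form: [[dx, dy, dz, roll], ...]. A call has 1 to 12 rows; each row shifts and turns the pose as measured when the row begins, along the tool's axes as they then stand; what a row does not reach is not made up. A row lasts 1/8 s, in which the tool goes at most 62.5 mm and 10.7 degrees, less where a joint would pass 70% of its speed; a pose out of reach is approached as far as the arm can. A call is refused whole if a number of a shift passes 62.5 or a number of a turn 10.7, either way. A call with a gripper value outside its range is refused whole. "fingers" is the finger opening in mm, from 0 to 85.4, set as the call begins (left out, the last holds). The fingers move at their own pace and stop on an object; "newtons" is the grip in N (left out, the last holds). Time passes only in rows, so rows that do not move let the fingers close. It gives the time, the measured TCP pose, the force and the opening at its end, in the units of the state.
- manip.get_obs(): the state, without advancing time (a new reading comes with each control period).
- manip.grab_frame(name): name is "scene" or "side" or "wrist"; returns a dict with "image" (400x640x3 uint8, red, green, blue), "fx", "fy", "cx", "cy" (pixels), "cam_to_world" (4x4, takes a point from camera to world coordinates). Camera axes: x right, y up, looking along -z (the intrinsics and any distortion apply to the point x, -y, -z); pixel columns grow to the right and rows downward; lengths in mm; the calibration is good to about 2 mm. A picture is of the moment at which its call begins. There is no depth.
- manip.close_job(): hands the job in, once; it reports no verdict.
The state is a dict: "time_s": time; "qpos": joint angles; "joint_velocities": joint speeds; "joint_torque": joint torques, N m; "tool_pos": TCP position; "orientation": TCP orientation; "force": force on the tool from outside, world axes, zero at the start; "moment": the same for the moment, N m; "gripper_width": opening from 0.0 (shut) to 1.0 (fully open).
Only numpy, scipy, OpenCV 4.12 (cv2) and the standard library are available. Lean on these libraries where they do the work, as an engineer would, in place of code of your own. Each camera call takes 0.05 s, during which the arm holds its last target.

## Task

Gently turn the changeover tree until its free branch, the one with the yellow sleeve, points the same way as the red pointer on the tree's base. Then hang the blue creasing-wheel carrier on that branch by its eye: pass the eye over the sleeve up to the dark flange and let it down into the narrow groove between sleeve and flange, so that it hangs upright and free in the groove. Never press hard on the tree, keep the branch on the pointer, and leave everything else where it is.

Things in the scene. Friction and masses are not known exactly. Their poses are not given: they have to be found in the camera images.
- tree_base: Fixed grey round base of the tree, 190 mm across; origin on the table at the tree's vertical axis. A red pointer on the base marks its -x direction (roughly towards the robot).
- tree (a joint): Turn of the tree about its vertical axis, rad, counter-clockwise positive seen from above; 0 or any full turn when the free branch lies over the red pointer. Turns either way without end stops that matter, about 0.12 N m of bearing friction (about 1.3 N at 90 mm from the axis), and stays where it is left.
- hub (a point): Point on the tree's axis at branch height, 190 mm up; turns with the tree. Steel post, grey hub 40 mm dia., top 205 mm up; four level branches 90 degrees apart. Three hold a green, a grey and an orange carrier fixed to the tree (56 mm wide, 96 to 225 mm above the table, 43 to 71 mm from the axis; these branches have a 20 mm dia. sleeve from 64 to 100 mm from the axis, their end, good for pushing).
- branch (a point): Point on the centre line of the free branch (yellow sleeve), 80 mm from the tree's axis, 190 mm above the table; x points along the branch inwards to the post, y sideways, z up; turns with the tree. Any branch may be pushed to turn the tree. The yellow sleeve is 20 mm dia.
- root (a point): Inner end of the free branch, 20 mm from the axis. Outwards: thin rod (8 to 12 mm dia.), dark flange (36 mm dia., firm stop), groove 14 mm long with 8 mm rod at its bottom, yellow sleeve (26 mm long, last 4 mm tapered to 12 mm dia.). Flange and sleeve are one clamped piece, set anew each time, NOT measured: flange's outer face 35 to 80 mm from the tree's axis, so nose 75 to 120 mm. Feel for it.
- carrier: Blue carrier standing on the table, 0.2 to 0.45 kg; origin at centre of its underside, x along the eye's axis, y across, z up; alike front and back. Blue block 28 x 56 mm (x, y), 50 mm high, steel disc on both faces; aluminium plate 10 mm thick (x), 56 wide, 50 to 110 mm up, with the round eye; black grip tab on top, 12 mm (x) by 24 mm (y), 108 to 152 mm up.
- eye (a point): Centre of the carrier's round eye, 32 mm dia. through the 10 mm plate, 82 mm above the carrier's underside; axes as the carrier's. Hanging on the sleeve the eye's centre lies 6 mm below the branch's centre line, hanging in the groove 12 mm below it.
- ink_can: Red can, 68 mm dia., 100 mm high; a bystander, to be left alone; origin at the centre of its underside.
- staple_box: Cardboard box 50 x 85 x 40 mm; a bystander, to be left alone; origin at the centre of its underside.
- tape_roll: Roll of tape, 90 mm dia., 25 mm high; a bystander, to be left alone; origin at the centre of its underside.
- screwdriver: Screwdriver lying on the table; a bystander, to be left alone; origin at the centre of its underside.
- glue: White bottle, 52 mm dia., 130 mm high; a bystander, to be left alone; origin at the centre of its underside.
- weight: Steel paper weight, 60 mm dia., 45 mm high; a bystander, to be left alone; origin at the centre of its underside.

How it is judged:
By the outcome, as a careful person would: the job done as asked, in the order asked, and still so for the second after the job is handed in, with the robot touching nothing.
It also fails if it takes over 72 s, if anything falls off the work surface, if the arm or the gripper's body presses on something with over 40 N, if the wrist force passes 120 N, or if a joint passes its speed limit or range.

## Working session

There is one attempt and no reset: what is moved stays moved. The work goes in short steps, Python scripts to look and compute and a tool call to move; the robot and the scene stay as the last step left them, time stands still between calls to the robot, and variables do not carry over. Pictures are saved under pics/ and viewed, and the job is handed in when it is done.

Besides the shell and the picture viewer there is one more tool, called after "Call:" as a command line: name --pt "numbers of a row" for each row, then --argument value for the rest. jog_arm: Moves the arm, as the interface text tells. Its arguments: {"type":"object","properties":{"targets":{"type":"array","items":{"type":"array","items":{"type":"number"}}},"fingers":{"type":"number"},"newtons":{"type":"number"}},"required":["targets"]}

```bash
mkdir -p pics
cat > h.py <<'E'
from plant import manip
import numpy as np, cv2
def save(n,out):
    f=manip.grab_frame(n); cv2.imwrite('pics/'+out+'.png',f['image'][:,:,::-1])
    np.savez('pics/'+out+'.npz',**{k:f[k] for k in f}); return f
def load(out): return dict(np.load('pics/'+out+'.npz'))
def ray(f,u,v):
    d=np.array([(u-f['cx'])/f['fx'],-(v-f['cy'])/f['fy'],-1.]); T=f['cam_to_world']
    return T[:3,3],T[:3,:3]@d
def onz(f,u,v,z):
    o,d=ray(f,u,v); return o+d*(z-o[2])/d[2]
def proj(f,p):
    T=f['cam_to_world']; c=T[:3,:3].T@(np.array(p)-T[:3,3]); return f['cx']+f['fx']*c[0]/-c[2], f['cy']-f['fy']*c[1]/-c[2]
def tri(f1,p1,f2,p2):
    o1,d1=ray(f1,*p1);o2,d2=ray(f2,*p2)
    s=np.linalg.lstsq(np.c_[d1,-d2],o2-o1,rcond=None)[0]
    a=o1+d1*s[0];b=o2+d2*s[1]; return (a+b)/2,np.linalg.norm(a-b)
E
python3 - <<'E'
from h import *
for n in ['scene','side','wrist']:
    f=save(n,n+'0'); print(n,{k:f[k] for k in f if k not in('image',)})
print(manip.get_obs())
E
```

```text
scene {'fx': 491.0876055868392, 'fy': 491.0876055868392, 'cx': 322.7651266974402, 'cy': 205.95167989007976, 'cam_to_world': array([[-8.03542296e-01, -3.94979051e-01,  4.45321601e-01,
         1.34231174e+03],
       [ 5.95198899e-01, -5.23574248e-01,  6.09596816e-01,
         9.93175717e+02],
       [-7.61904937e-03,  7.54891752e-01,  6.55805149e-01,
         1.19787259e+03],
       [ 0.00000000e+00,  0.00000000e+00,  0.00000000e+00,
         1.00000000e+00]])}
side {'fx': 446.47879355622393, 'fy': 446.47879355622393, 'cx': 324.23210604977373, 'cy': 201.64999091870885, 'cam_to_world': array([[ 9.67834441e-01,  1.45038048e-01, -2.05573490e-01,
         3.35680376e+02],
       [-2.51576586e-01,  5.65687290e-01, -7.85307017e-01,
        -1.11356435e+03],
       [ 2.39091336e-03,  8.11764654e-01,  5.83979819e-01,
         9.78072100e+02],
       [ 0.00000000e+00,  0.00000000e+00,  0.00000000e+00,
         1.00000000e+00]])}
wrist {'fx': 317.27830230842727, 'fy': 317.27830230842727, 'cx': 324.0530224065803, 'cy': 198.92724309210493, 'cam_to_world': array([[ 9.99995593e-01, -1.84254776e-03
[... 288 characters left out ...]
00000e+00]])}
{'time_s': 0.15, 'qpos': array([-2.06302418e-01,  1.81387535e-01,  1.60776687e+00, -6.43124584e-07,
        1.35379655e+00, -2.06292501e-01]), 'joint_velocities': array([-0.00044941, -0.0025828 , -0.00039212, -0.00124222,  0.00097844,
        0.00078852]), 'joint_torque': array([ 1.94259010e-03, -4.45260644e+01, -3.51692533e+01, -1.26067753e-04,
        5.82284134e-03,  2.14055274e-05]), 'tool_pos': array([5.74582197e+02, 1.03348036e-01, 2.30586995e+02]), 'orientation': array([-3.14131434e+00,  1.53578701e-05,  2.08838148e-03]), 'force': array([-1.14307322,  0.01784613,  0.60826684]), 'moment': array([-0.03239709,  0.00740716, -0.02534007]), 'gripper_width': 1.0020170844801537}
```

View pics/scene0.png

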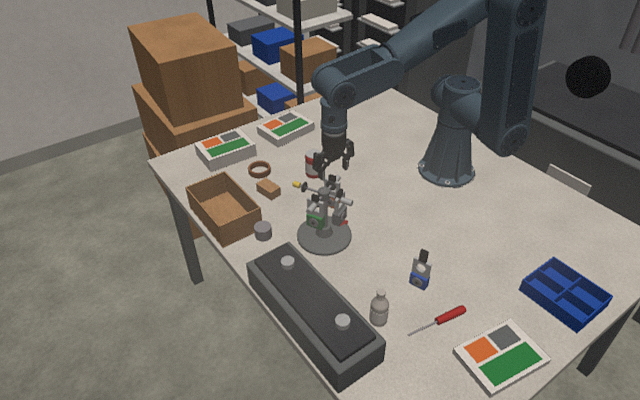

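View pics/side0.png

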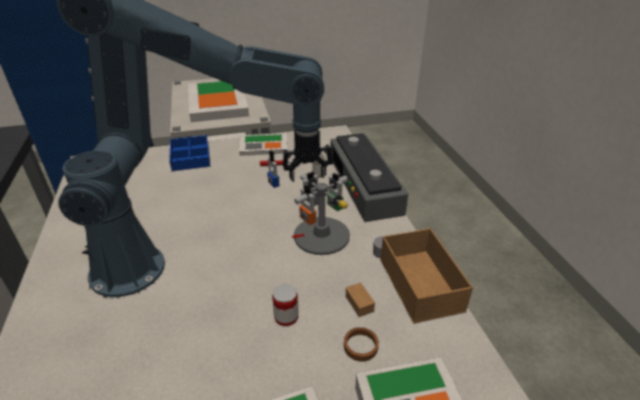

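View pics/wrist0.png

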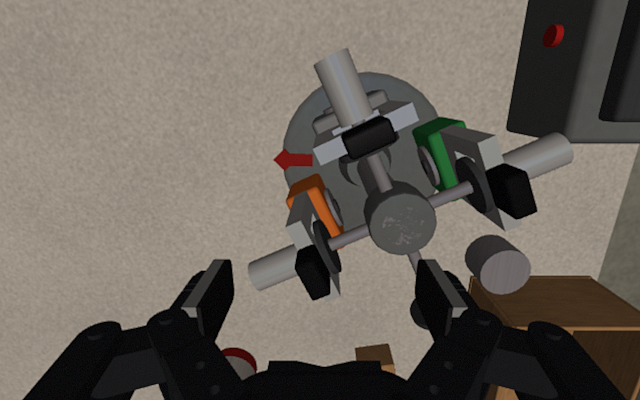

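```bash
cat > m.py <<'E'
from h import *
from scipy import ndimage
def mask(f,kind):
    hsv=cv2.cvtColor(f['image'],cv2.COLOR_RGB2HSV); H,S,V=[hsv[...,i].astype(int) for i in range(3)]
    if kind=='yellow': return ((H>22)&(H<34)&(S>150)&(V>110))
    if kind=='red': return (((H<6)|(H>174))&(S>150)&(V>70))
    if kind=='blue': return ((H>105)&(H<125)&(S>120)&(V>50))
def blobs(f,kind,mn=5):
    l,n=ndimage.label(mask(f,kind)); out=[]
    for i in range(1,n+1):
        ys,xs=np.where(l==i)
        if len(xs)>=mn: out.append((round(xs.mean(),1),round(ys.mean(),1),len(xs),xs.min(),xs.max(),ys.min(),ys.max()))
    return out
E
python3 - <<'E'
from m import *
for n in ['scene0','side0','wrist0']:
    f=load(n)
    for k in ['yellow','red','blue']: print(n,k,[tuple(map(float,b)) for b in blobs(f,k)])
f=load('wrist0'); print('hub',onz(f,402,222,205))
s=load('scene0');d=load('side0')
print('yel',onz(s,296.5,184.5,190))
for n,r in [('scene0',(370,240,470,300)),('scene0',(280,140,380,260)),('side0',(250,140,360,260))]:
    im=cv2.imread(f'pics/{n}.png')[r[1]:r[3],r[0]:r[2]]; k=6 if r[3]-r[1]<80 else 5
    cv2.imwrite(f'pics/z_{n}_{r[0]}.png',cv2.resize(im,None,fx=k,fy=k,interpolation=cv2.INTER_CUBIC))
E
```

```text
scene0 yellow [(295.8, 182.2, 5.0, 294.0, 297.0, 182.0, 183.0)]
scene0 red [(306.7, 158.2, 6.0, 306.0, 308.0, 157.0, 159.0), (310.6, 159.2, 5.0, 309.0, 312.0, 159.0, 160.0), (451.0, 314.0, 226.0, 436.0, 465.0, 306.0, 323.0)]
scene0 blue [(270.5, 43.2, 1032.0, 251.0, 294.0, 27.0, 64.0), (301.9, 36.5, 8.0, 301.0, 303.0, 34.0, 39.0), (274.2, 95.5, 638.0, 256.0, 296.0, 82.0, 113.0), (567.4, 295.8, 3285.0, 519.0, 612.0, 257.0, 332.0), (418.5, 276.3, 38.0, 411.0, 426.0, 272.0, 280.0)]
side0 yellow [(342.3, 203.4, 29.0, 339.0, 345.0, 200.0, 206.0)]
side0 red [(264.1, 162.8, 23.0, 261.0, 267.0, 161.0, 164.0), (279.2, 161.9, 18.0, 276.0, 282.0, 161.0, 163.0), (356.0, 194.2, 10.0, 355.0, 357.0, 193.0, 196.0), (297.3, 235.6, 19.0, 294.0, 302.0, 234.0, 237.0), (284.7, 304.3, 135.0, 274.0, 295.0, 298.0, 309.0), (286.8, 323.7, 12.0, 282.0, 291.0, 323.0, 324.0)]
side0 blue [(27.9, 1.6, 10.0, 26.0, 30.0, 0.0, 3.0), (14.2, 2.6, 8.0, 12.0, 15.0, 1.0, 5.0), (47.6, 2.0, 5.0, 47.0, 49.0, 1.0, 3.0), (52.4, 2.8, 5.0, 52.0, 53.0, 2.0, 4.0), (3.8, 7.4, 5.0, 3.0, 4.0, 6.0, 9.0), (83.0, 39.2, 12.0, 81.0, 84.0,
[... 1782 characters left out ...]
6.7, 149.6, 14.0, 84.0, 91.0, 148.0, 151.0), (82.6, 150.2, 5.0, 82.0, 83.0, 149.0, 151.0), (76.6, 152.5, 21.0, 71.0, 81.0, 150.0, 154.0), (40.7, 154.9, 7.0, 40.0, 41.0, 153.0, 157.0), (65.5, 159.1, 13.0, 62.0, 68.0, 156.0, 161.0), (54.4, 166.8, 115.0, 47.0, 62.0, 161.0, 172.0), (60.0, 173.5, 6.0, 59.0, 61.0, 172.0, 175.0), (273.7, 179.5, 62.0, 269.0, 277.0, 172.0, 185.0), (51.7, 179.7, 10.0, 50.0, 53.0, 178.0, 182.0), (54.4, 187.6, 5.0, 54.0, 55.0, 186.0, 189.0)]
wrist0 yellow []
wrist0 red [(558.2, 34.7, 159.0, 551.0, 563.0, 25.0, 45.0), (292.9, 159.4, 465.0, 274.0, 312.0, 149.0, 170.0)]
wrist0 blue []
hub [620.08081265   9.88196766 205.        ]
yel [662.86637585 -82.50958079 190.        ]
```

```bash
ls pics
```

```text
scene0.npz
scene0.png
side0.npz
side0.png
wrist0.npz
wrist0.png
z_scene0_280.png
z_scene0_370.png
z_side0_250.png
```

Run:
```python
from m import *
f=load('wrist0');s=load('scene0');d=load('side0')
l,n=ndimage.label(mask(f,'red')); b=l==l[160,293]
ys,xs=np.where(b)
for z in (5,12,20):
    P=np.array([onz(f,x,y,z)[:2] for x,y in zip(xs,ys)])
    c=P.mean(0); u,sv,vt=np.linalg.svd(P-c); tip=P[P[:,0].argmin()]
    print(z,c,tip,'axis deg',np.degrees(np.arctan2(vt[0,1],vt[0,0])),'c->hub deg',np.degrees(np.arctan2(9.9-c[1],620-c[0])), P[:,0].max())
print('hub in scene/side',proj(s,[620,9.9,205]),proj(d,[620,9.9,205]),proj(s,[620,9.9,12]),proj(d,[620,9.9,12]))
print(tri(s,(295.8,182.2),d,(342.3,203.4)))
print('yel side',onz(d,342.3,203.4,190))
# arm branch angles from wrist: gray sleeve end(334,54),(…)
for n,(u,v) in dict(greyend=(334,57),greenend=(566,149),orangeend=(256,277)).items():
    p=onz(f,u,v,190); print(n,p,np.degrees(np.arctan2(p[1]-9.9,p[0]-620)))
print('carrier',onz(s,418.5,276.3,30),onz(d,273.7,179.5,30))
```

```text
5 [537.96087589   6.85997197] [515.64092931   6.17994346] axis deg -0.9199224848067198 c->hub deg 2.1221718158399 560.5097114760922
12 [538.6740427    8.23687631] [516.77694584   7.56973089] axis deg -0.9199224848067172 c->hub deg 1.17154093074151 560.7956922716223
20 [539.48909048   9.81048128] [518.07525045   9.15805939] axis deg -0.9199224848067296 c->hub deg 0.06370618086063293 561.1225274665137
hub in scene/side (np.float64(323.6172885026058), np.float64(190.14494288594318)) (np.float64(321.2458931538888), np.float64(185.86670875235941)) (np.float64(323.97888923072844), np.float64(233.4406746796285)) (np.float64(321.3326405701809), np.float64(233.53098251310269))
(array([661.46802125, -86.11189635, 197.10746955]), np.float64(2.3456367755903824))
yel side [663.45379579 -76.01613647 190.        ]
greyend [580.37892014  98.57583063 190.        ] 114.07547889068508
greenend [715.63974182  49.64230789 190.        ] 22.564925632324414
orangeend [529.85024471 -36.02433893 190.        ] -153.0046703024295
carrier [510.1733764  354.54094318  30.        ] [515.59493856 353.64269156  30.        ]
```

View pics/z_scene0_370.png

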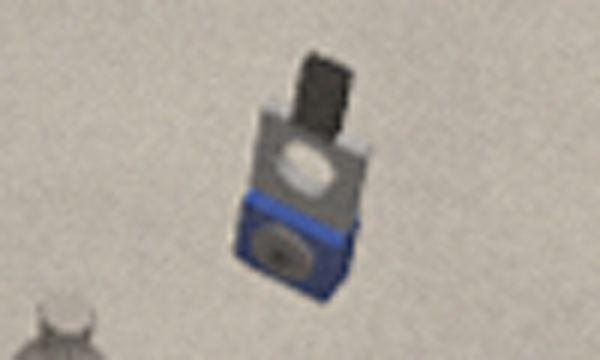

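View pics/z_side0_250.png

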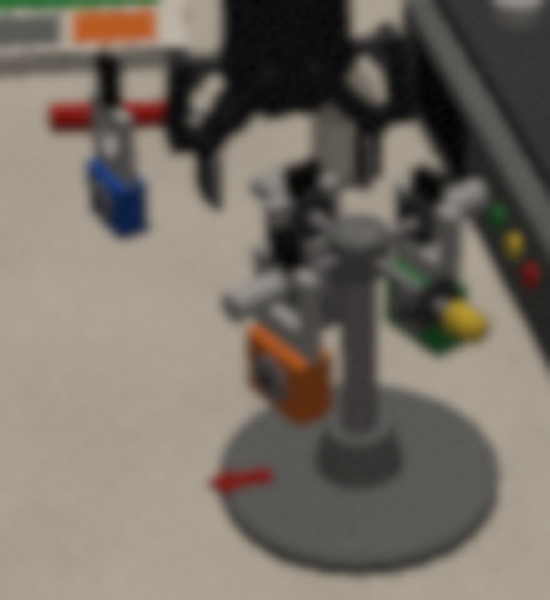

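View pics/z_scene0_280.png

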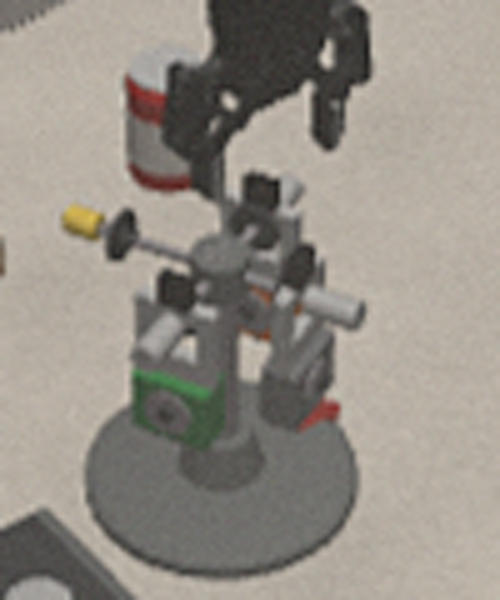

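Call:
jog_arm --pt "20 7 -50 0" --pt "20 7 -50 0" --pt "20 7 -50 0" --pt "0 0 0 0" --pt "0 0 0 0"

```text
time_s: 0.78
tool_pos: [634.2, -21.0, 379.5]
orientation: [-3.139, -0.0, 0.017]
force: [-0.7, 0.9, -1.3]
gripper_width: 1.003
```

Run:
```python
from m import *
o=manip.get_obs(); print(o['tool_pos'],o['orientation'],o['time_s'],o['force'])
save('wrist','wrist1');save('scene','scene1');save('side','side1')
```

```text
[634.1691514  -20.95852938 379.47029195] [-3.13925669e+00 -2.37424937e-04  1.65349766e-02] 0.775 [-0.67506121  0.91578969 -1.28934847]
```

View pics/wrist1.png

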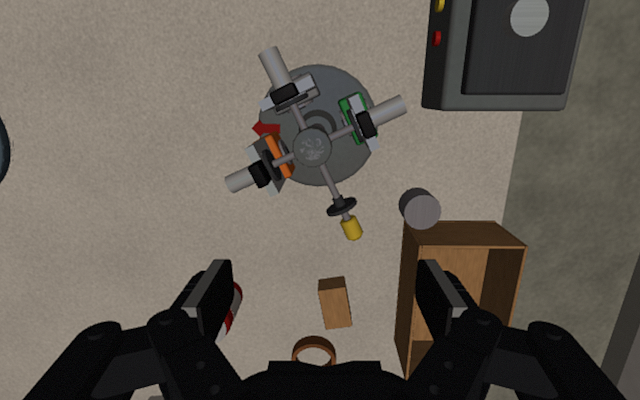

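```bash
cat > t.py <<'E'
import sys
from m import *
def circ_from_pts(P):
    A=np.c_[2*P,np.ones(len(P))]; b=(P**2).sum(1); x=np.linalg.lstsq(A,b,rcond=None)[0]; return x[:2],np.sqrt(x[2]+x[0]**2+x[1]**2)
E
python3 - <<'E'
from t import *
f=load('wrist1'); im=f['image']
# zoom hub region
c=im[30:250,210:430]; cv2.imwrite('pics/z1.png',cv2.resize(c[:,:,::-1],None,fx=2.7,fy=2.7,interpolation=cv2.INTER_CUBIC))
print('hub',onz(f,312,147,205))
l,n=ndimage.label(mask(f,'yellow')); 
for i in range(1,n+1):
    ys,xs=np.where(l==i)
    if len(xs)>100 and xs.mean()>330 and ys.mean()>200:
        P=np.array([onz(f,x,y,190)[:2] for x,y in zip(xs,ys)]); cc=P.mean(0); u,s,vt=np.linalg.svd(P-cc,full_matrices=False)
        print(len(xs),cc,np.degrees(np.arctan2(vt[0,1],vt[0,0])),((P-cc)@vt[0]).min(),((P-cc)@vt[0]).max())
print(blobs(f,'red'))
E
```

```text
hub [620.73917332   8.80582726 205.        ]
283 [664.77164594 -87.18350282] -70.02496133641748 -12.834758240253189 12.992957762604032
[(np.float64(437.6), np.float64(37.4), 71, np.int64(435), np.int64(440), np.int64(31), np.int64(44)), (np.float64(265.4), np.float64(127.9), 246, np.int64(252), np.int64(279), np.int64(120), np.int64(135)), (np.float64(227.0), np.float64(323.0), 49, np.int64(224), np.int64(229), np.int64(316), np.int64(331))]
```

View pics/z1.png

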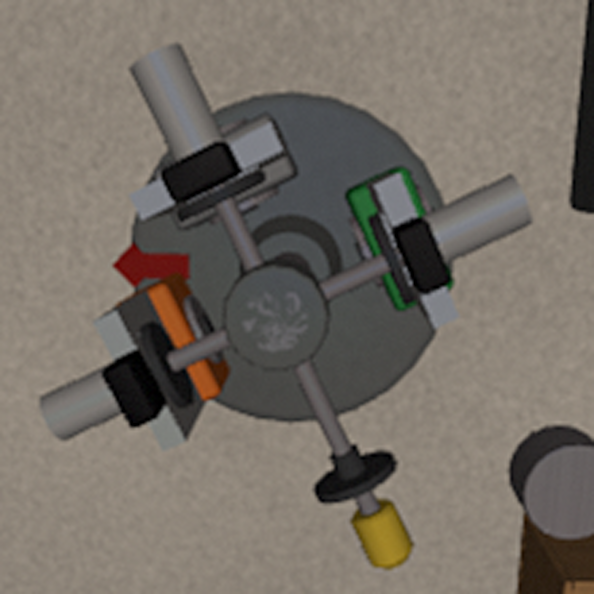

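Call:
jog_arm --pt "23 13 0 0" --pt "23 13 0 0" --pt "23 13 0 0" --pt "0 0 50 0" --pt "0 0 50 0" --pt "0 0 50 0" --pt "0 0 30 0" --pt "0 0 10 0" --pt "0 0 0 0" --fingers 0 --newtons 30

```text
time_s: 2.05
tool_pos: [695.6, -57.5, 174.0]
orientation: [-3.135, -0.003, 0.038]
force: [0.2, 0.4, -0.0]
gripper_width: 0.001
```

Run:
```python
from m import *
o=manip.get_obs(); print(o['tool_pos'],o['orientation'],o['time_s'],o['force'])
save('wrist','wrist2')
c=np.array([620.5,9.3]);p=o['tool_pos'][:2]
print(np.hypot(*(p-c)))
for a in range(-40,-165,-10):
    q=c+108*np.array([np.cos(np.radians(a)),np.sin(np.radians(a))]); d=q-p; print(a,q.round(0),'row',d[0].round(0),(-d[1]).round(0)); p=q
```

```text
[695.6316373  -57.4731858  173.99204421] [-3.13540064e+00 -3.07234244e-03  3.84485008e-02] 2.05 [ 0.22770262  0.37973669 -0.03063091]
100.51577620223311
-40 [703. -60.] row 8.0 3.0
-50 [690. -73.] row -13.0 13.0
-60 [674. -84.] row -15.0 11.0
-70 [657. -92.] row -17.0 8.0
-80 [639. -97.] row -18.0 5.0
-90 [620. -99.] row -19.0 2.0
-100 [602. -97.] row -19.0 -2.0
-110 [584. -92.] row -18.0 -5.0
-120 [566. -84.] row -17.0 -8.0
-130 [551. -73.] row -15.0 -11.0
-140 [538. -60.] row -13.0 -13.0
-150 [527. -45.] row -11.0 -15.0
-160 [519. -28.] row -8.0 -17.0
```

View pics/wrist2.png

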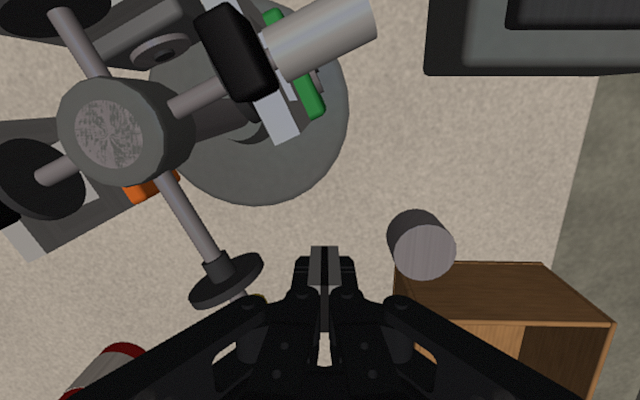

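Call:
jog_arm --pt "4 10 -5 0" --pt "-8 8 0 0" --pt "-15 12 0 0" --pt "-17 8 0 0" --pt "-18 5 0 0" --pt "-19 2 0 0" --pt "0 0 0 0"

```text
time_s: 2.98
tool_pos: [625.9, -109.2, 192.3]
orientation: [-3.141, 0.0, 0.006]
force: [0.1, 0.7, -0.2]
gripper_width: 0.001
```

Run:
```python
from m import *
o=manip.get_obs(); print(o['tool_pos'],o['orientation'],o['time_s'],o['force'])
save('wrist','wrist3');save('side','side3')
c=np.array([620.5,9.3]);p=o['tool_pos'][:2]-c
print(np.hypot(*p),np.degrees(np.arctan2(p[1],p[0])))
```

```text
[ 625.87572926 -109.17234647  192.2992537 ] [-3.14135754e+00  7.10549417e-05  6.20876871e-03] 2.975 [ 0.10529304  0.65381343 -0.22791225]
118.59424667053024 -87.4019635740864
```

View pics/wrist3.png

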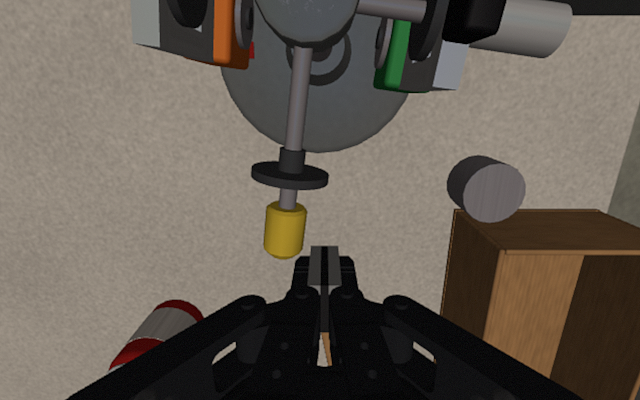

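Call:
jog_arm --pt "5 0 0 0" --pt "0 -10 12 0" --pt "-10 -3 0 0" --pt "-18 -1 1 0" --pt "-18 -4 1 0" --pt "-17 -7 1 0" --pt "-15 -10 1 0" --pt "0 0 0 0"

```text
time_s: 4.08
tool_pos: [552.5, -70.2, 174.1]
orientation: [-3.141, -0.006, 0.002]
force: [-0.5, 0.9, -0.9]
gripper_width: 0.002
```

Run:
```python
from m import *
o=manip.get_obs(); print(o['tool_pos'],o['orientation'],o['time_s'],o['force'])
save('wrist','wrist4')
c=np.array([620.5,9.3]);p=o['tool_pos'][:2]-c
print(np.hypot(*p),np.degrees(np.arctan2(p[1],p[0])))
```

```text
[552.47682238 -70.17623572 174.05075494] [-3.14123757e+00 -6.00230639e-03  2.03381364e-03] 4.075 [-0.50867499  0.87223324 -0.86237368]
104.61178106314242 -130.55999710083557
```

View pics/wrist4.png

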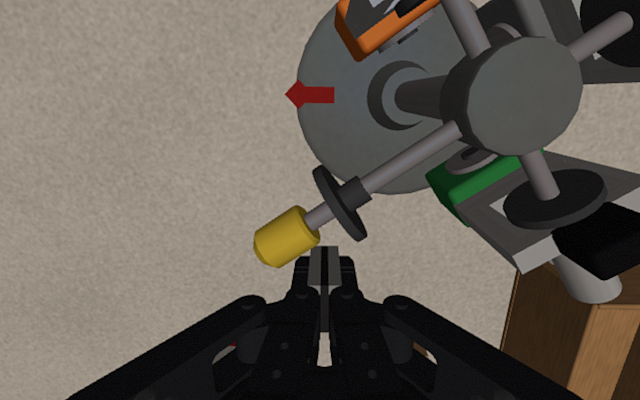

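Call:
jog_arm --pt "-6 7 -3 0" --pt "-11 -5 0 0" --pt "-10 -9 0 0" --pt "-8 -11 1 0" --pt "-4 -8 0 0" --pt "0 0 0 0"

```text
time_s: 4.88
tool_pos: [512.0, -43.6, 176.4]
orientation: [3.141, 0.005, -0.0]
force: [0.3, -0.3, -1.0]
gripper_width: 0.002
```

Run:
```python
from m import *
o=manip.get_obs(); print(o['tool_pos'],o['orientation'],o['time_s'],o['force'])
save('wrist','wrist5')
c=np.array([620.5,9.3]);p=o['tool_pos'][:2]-c
print(np.hypot(*p),np.degrees(np.arctan2(p[1],p[0])))
```

```text
[511.9759194  -43.62488416 176.43584123] [ 3.14114725e+00  5.20450827e-03 -2.33292934e-04] 4.875 [ 0.34681056 -0.32544709 -0.97914727]
120.74153980333419 -154.0024936138864
```

View pics/wrist5.png

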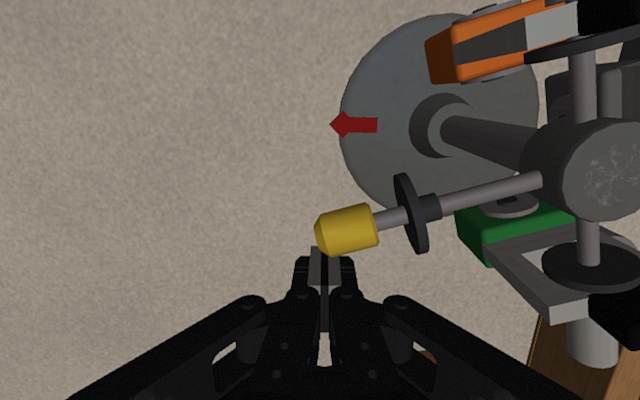

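```bash
cat >> t.py <<'E'
def yel(f,near=None):
    l,n=ndimage.label(mask(f,'yellow')); best=None
    for i in range(1,n+1):
        ys,xs=np.where(l==i)
        P=np.array([onz(f,x,y,190)[:2] for x,y in zip(xs,ys)]); cc=P.mean(0)
        if len(xs)<40 or np.hypot(*(cc-[620,9]))>130: continue
        if best is None or len(xs)>len(best): best=P
    P=best;cc=P.mean(0);u,s,vt=np.linalg.svd(P-cc,full_matrices=False);t=(P-cc)@vt[0]
    return cc,np.degrees(np.arctan2(vt[0,1],vt[0,0])),t.min(),t.max(),len(P)
def red(f,z=12):
    l,n=ndimage.label(mask(f,'red'))
    for i in range(1,n+1):
        ys,xs=np.where(l==i); P=np.array([onz(f,x,y,z)[:2] for x,y in zip(xs,ys)]); cc=P.mean(0)
        if len(xs)>100 and np.hypot(*(cc-[538,8]))<25:
            u,s,vt=np.linalg.svd(P-cc,full_matrices=False)
            print('red',cc,'dir',np.degrees(np.arctan2(vt[0,1],vt[0,0])),'x',P[:,0].min(),P[:,0].max(),len(P))
E
python3 - <<'E'
from t import *
for n in ['wrist1','wrist3','wrist4','wrist5']:
    f=load(n); y=yel(f); d=y[0]-[620.5,9.3]; print(n,y,np.hypot(*d),np.degrees(np.arctan2(d[1],d[0]))); red(f)
E
```

```text
wrist1 (array([664.77164594, -87.18350282]), np.float64(-70.02496133641748), np.float64(-12.834758240253189), np.float64(12.992957762604032), 283) 106.15575797405612 -65.35188272852363
red [537.68351017   8.92005533] dir 1.4276570723213957 x 516.325488244152 559.4002368854599 246
wrist3 (array([606.08637937, -96.02983459]), np.float64(-101.06422208148827), np.float64(-13.39041291142894), np.float64(14.496829585048465), 1606) 106.31145993458841 -97.79211242057718
wrist4 (array([535.12669425, -52.44121476]), np.float64(-143.89264940274512), np.float64(-13.407285930105209), np.float64(14.655797859289716), 2200) 105.35928499328274 -144.12588094743995
red [539.270039     9.44246786] dir -0.8432990046652122 x 516.6669687080478 560.7343345146343 800
wrist5 (array([522.8150659 , -22.87036951]), np.float64(-163.45121608696306), np.float64(-12.937931804222853), np.float64(14.25626097274566), 2208) 102.84589940297039 -161.7718462369845
red [540.20032992   8.8281916 ] dir -1.6337394779599201 x 517.9736992047006 562.0095606246618 713
```

Call:
jog_arm --pt "2 -8 0 0" --pt "0 -10 0 0" --pt "0 -8 0 0" --pt "0 0 0 0"

```text
time_s: 5.42
tool_pos: [514.2, -16.3, 176.1]
orientation: [3.141, 0.005, -0.002]
force: [0.5, -0.2, 0.8]
gripper_width: 0.001
```

Run:
```python
from t import *
o=manip.get_obs(); print(o['tool_pos'],o['orientation'],o['time_s'],o['force'])
f=save('wrist','wrist6'); y=yel(f); d=y[0]-[620.5,9.3]; print(y,np.hypot(*d),np.degrees(np.arctan2(d[1],d[0]))); red(f)
```

```text
[514.19280773 -16.28056992 176.0837314 ] [ 3.14088738e+00  5.04321769e-03 -2.15272873e-03] 5.425 [ 0.50743407 -0.22626401  0.83885988]
(array([518.36594962,   2.85919057]), np.float64(0.06639122740099658), np.float64(-13.847565686553626), np.float64(13.382489894889327), 2307) 102.336935041542 -176.39157396470662
red [540.09483265   8.31350662] dir -1.1165201892217438 x 518.2610571835856 562.0517438567356 666
```

View pics/wrist6.png

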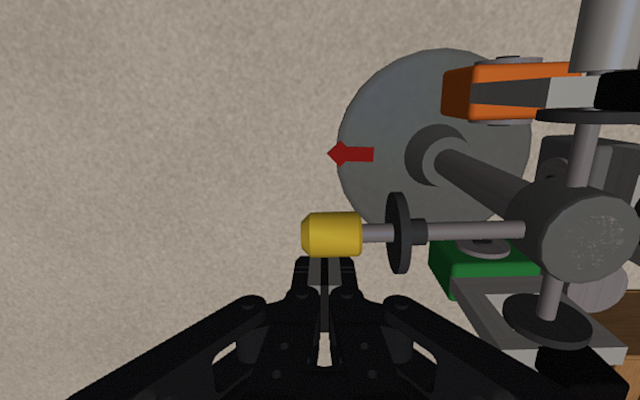

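Call:
jog_arm --pt "0 20 0 0" --pt "10 25 -40 0" --pt "20 12 -50 0" --pt "15 0 -50 0" --pt "0 0 0 0" --pt "0 0 0 0"

```text
time_s: 6.22
tool_pos: [560.6, -74.7, 318.5]
orientation: [-3.14, -0.005, 0.004]
force: [-0.2, -0.7, -0.0]
gripper_width: 0.001
```

Run:
```python
from t import *
o=manip.get_obs(); print(o['tool_pos'],o['orientation'],o['time_s'],o['force'])
f=save('wrist','wrist7'); print(f['cam_to_world'].round(4)); y=yel(f); d=y[0]-[620.5,9.3]; print(y,np.hypot(*d),np.degrees(np.arctan2(d[1],d[0]))); red(f)
c=f['image'][20:220,180:480]; cv2.imwrite('pics/z7.png',cv2.resize(c[:,:,::-1],None,fx=2.6,fy=2.6,interpolation=cv2.INTER_CUBIC))
```

```text
[560.55699706 -74.72519763 318.53409215] [-3.14010901 -0.0048168   0.00403218] 6.225 [-0.22184826 -0.66795656 -0.04170805]
[[ 1.000000e+00 -5.100000e-03  2.400000e-03  5.615479e+02]
 [ 4.100000e-03  9.503000e-01  3.114000e-01  4.533800e+00]
 [-3.800000e-03 -3.114000e-01  9.503000e-01  4.626409e+02]
 [ 0.000000e+00  0.000000e+00  0.000000e+00  1.000000e+00]]
(array([517.01735409,   5.47848702]), np.float64(0.10995318084894852), np.float64(-13.710845749591385), np.float64(12.37442325182879), 656) 103.553184237553 -177.88508391816964
```

View pics/wrist7.png

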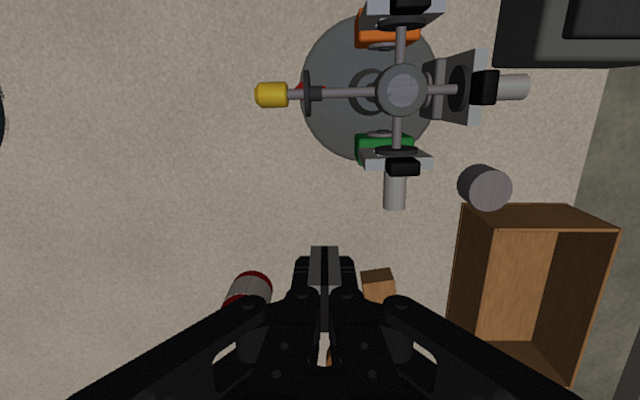

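View pics/z7.png

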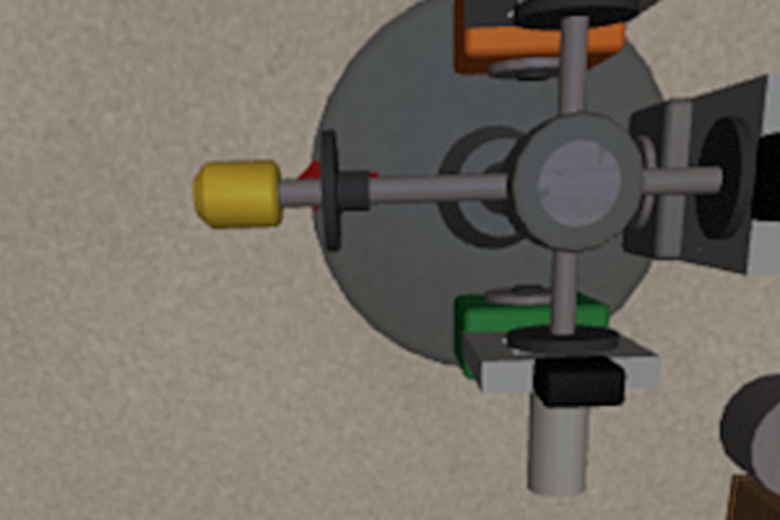

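Run:
```python
from t import *
rng=np.random.default_rng(0)
for n in ['wrist0','wrist1','wrist4','wrist5','wrist7']:
    f=load(n); g=cv2.GaussianBlur(f['image'],(3,3),0)
    e=cv2.Canny(cv2.cvtColor(g,cv2.COLOR_RGB2GRAY),40,100); ys,xs=np.where(e>0)
    for z in (10,):
        P=np.array([onz(f,x,y,z)[:2] for x,y in zip(xs,ys)]); r=np.hypot(*(P-[620,9]).T); P=P[(r>80)&(r<110)]
        best=0
        for k in range(4000):
            c,R=circ_from_pts(P[rng.choice(len(P),3,False)])
            if not 88<R<102: continue
            q=abs(np.hypot(*(P-c).T)-R)<0.8
            if q.sum()>best: best=q.sum();bq=q
        c,R=circ_from_pts(P[bq]); print(n,z,c,R,best)
    red(f,10)
```

```text
wrist0 10 [620.39564716   8.29435194] 94.62921921847487 273
red [538.47028076   7.84347507] dir -0.9199224848067057 x 516.4523696895245 560.7139834728994 465
wrist1 10 [619.94047734   8.04950686] 94.82322457201445 244
red [537.29708706   8.7274412 ] dir 1.4276570723213917 x 515.8555744421553 559.0987066687256 246
wrist4 10 [620.67678333   8.41679443] 95.00441155277971 317
red [539.17884874   9.44374146] dir -0.8432990046652181 x 516.4280758824526 560.7834053466091 800
wrist5 10 [620.60745918   8.28085586] 94.9913437997704 421
red [540.37918643   8.65269048] dir -1.633739477959921 x 518.008424163997 562.3298419884308 713
wrist7 10 [620.33894878   8.36557512] 94.79819736565413 301
```

Call:
jog_arm --pt "-16 -8 45 0" --pt "-16 -10 45 0" --pt "-12 -10 40 0" --pt "0 0 10 0" --pt "0 0 0 0"

```text
time_s: 6.9
tool_pos: [512.1, -45.1, 171.3]
orientation: [-3.138, -0.005, 0.011]
force: [0.4, -0.9, 1.4]
gripper_width: 0.002
```

Call:
jog_arm --pt "2 -10 -4 0" --pt "0 -10 0 0" --pt "0 -6 0 0" --pt "0 0 0 0"

```text
time_s: 7.4
tool_pos: [518.0, -18.3, 180.2]
orientation: [-3.14, -0.005, -0.001]
force: [-0.0, -0.2, 0.3]
gripper_width: 0.001
```

Call:
jog_arm --pt "-3 -3 2 0" --pt "0 -3 0 0" --pt "0 0 0 0"

```text
time_s: 7.78
tool_pos: [514.7, -12.3, 178.3]
orientation: [-3.141, -0.005, -0.001]
force: [0.5, 0.3, -0.2]
gripper_width: 0.002
```

Run:
```python
from t import *
f=save('wrist','wrist8'); y=yel(f); d=y[0]-[620.4,8.5]; print(y,np.hypot(*d),np.degrees(np.arctan2(d[1],d[0]))); red(f,10)
```

```text
(array([518.35423555,   6.34073334]), np.float64(-1.4166989883351824), np.float64(-13.895899104726963), np.float64(13.394451313501888), 2225) 102.06860670501158 -178.78781439181367
red [540.02420664   7.92404013] dir -0.8171732495380901 x 517.2668690972333 562.2542778596385 657
```

Call:
jog_arm --pt "0 20 0 0" --pt "10 20 -40 0" --pt "10 10 -50 0" --pt "10 0 -50 0" --pt "0 0 0 0" --pt "0 0 0 0"

```text
time_s: 8.57
tool_pos: [544.5, -64.0, 320.0]
orientation: [-3.139, -0.003, 0.005]
force: [-0.8, -0.2, -1.2]
gripper_width: 0.002
```

Run:
```python
from t import *
o=manip.get_obs(); print(o['tool_pos'],o['orientation'],o['time_s'],o['force'])
f=save('wrist','wrist9'); print(f['cam_to_world'].round(4)); y=yel(f); d=y[0]-[620.4,8.5]; print(y,np.hypot(*d),np.degrees(np.arctan2(d[1],d[0]))); red(f,10)
c=f['image'][20:220,180:480]; cv2.imwrite('pics/z9.png',cv2.resize(c[:,:,::-1],None,fx=2.6,fy=2.6,interpolation=cv2.INTER_CUBIC))
```

```text
[544.45053372 -63.98282806 319.9815105 ] [-3.13883539 -0.00329328  0.00548506] 8.575 [-0.79620065 -0.16290338 -1.15938183]
[[ 1.000000e+00 -4.400000e-03  3.500000e-03  5.456656e+02]
 [ 3.100000e-03  9.507000e-01  3.102000e-01  1.508310e+01]
 [-4.700000e-03 -3.102000e-01  9.507000e-01  4.641919e+02]
 [ 0.000000e+00  0.000000e+00  0.000000e+00  1.000000e+00]]
(array([517.51896816,   8.73068729]), np.float64(-2.2088574646800674), np.float64(-13.731774826314075), np.float64(12.064260530336163), 639) 102.88129047103604 179.87152747356419
```

View pics/z9.png

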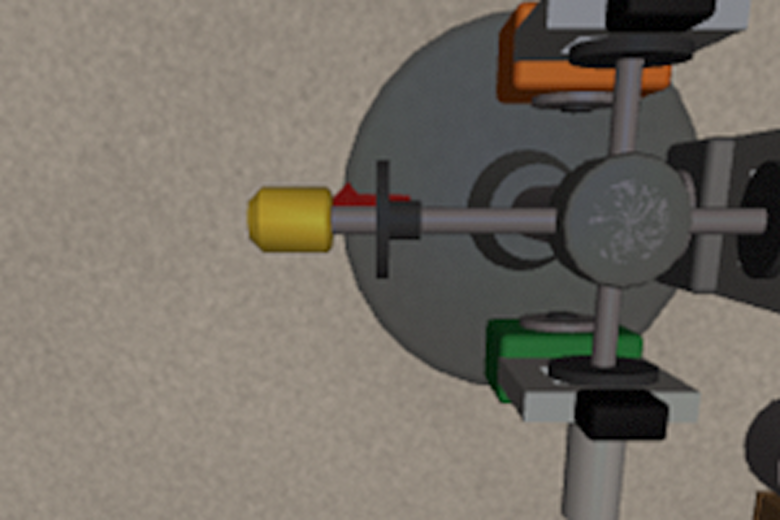

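Call:
jog_arm --pt "-4 -50 0 0" --pt "-4 -60 0 0" --pt "-4 -60 0 0" --pt "-4 -60 0 0" --pt "-4 -60 0 0" --pt "-4 -55 0 0" --pt "-4 -30 0 0" --pt "0 0 0 0" --fingers 50

```text
time_s: 9.62
tool_pos: [509.0, 321.2, 307.4]
orientation: [3.141, -0.001, -0.037]
force: [0.0, 0.0, 0.1]
gripper_width: 0.582
```

Run:
```python
from t import *
o=manip.get_obs(); print(o['tool_pos'],o['orientation'],o['time_s'],o['force'])
f=save('wrist','wrist10'); print(f['cam_to_world'].round(4))
```

```text
[508.95411385 321.20608492 307.36017621] [ 3.14128281e+00 -7.02206416e-04 -3.66789827e-02] 9.625 [0.00208066 0.00507684 0.13746598]
[[ 9.997000e-01 -8.300000e-03  2.310000e-02  5.132021e+02]
 [ 6.000000e-04  9.498000e-01  3.129000e-01  4.006832e+02]
 [-2.460000e-02 -3.128000e-01  9.495000e-01  4.512917e+02]
 [ 0.000000e+00  0.000000e+00  0.000000e+00  1.000000e+00]]
```

View pics/wrist10.png

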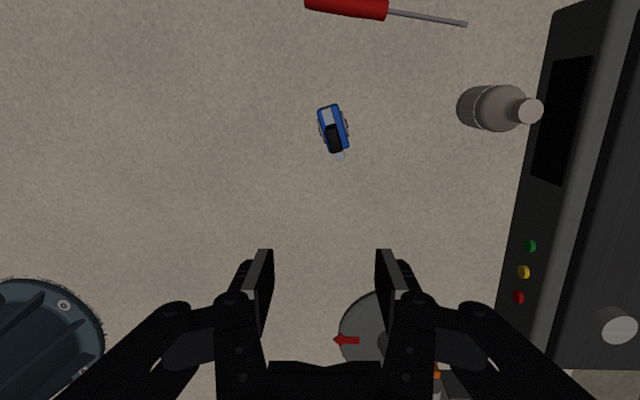

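Run:
```python
from t import *
f=load('wrist10')
c=f['image'][80:180,280:390]; cv2.imwrite('pics/z10.png',cv2.resize(c[:,:,::-1],None,fx=5.4,fy=5.4,interpolation=cv2.INTER_CUBIC))
```

```text
(no output)
```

View pics/z10.png

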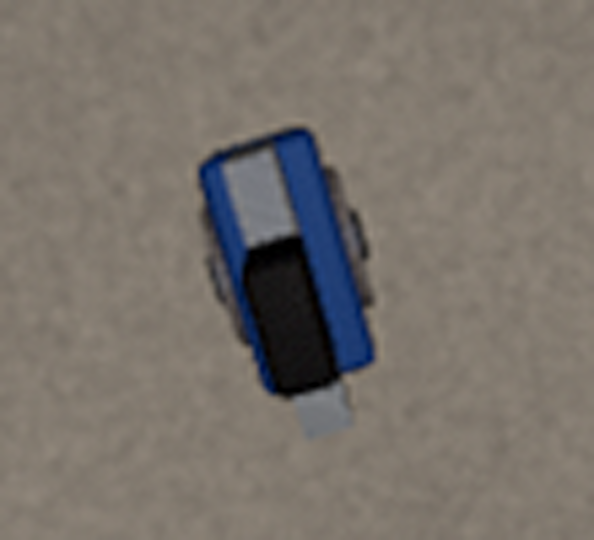

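Run:
```python
from t import *
f=load('wrist10')
g=lambda x,y,z: onz(f,280+(x+.5)/5.4-.5,80+(y+.5)/5.4-.5,z)[:2]
a,b=g(248,153,110),g(329,430,110); d=a-b; print('plate',a,b,np.hypot(*d),(a+b)/2,np.degrees(np.arctan2(d[1],d[0])))
cs=[g(247,278,152),g(300,262,152),g(340,376,152),g(285,393,152)]; print('tab',cs,np.mean(cs,0))
for i in range(4): e=cs[(i+1)%4]-cs[i]; print(np.hypot(*e),np.degrees(np.arctan2(e[1],e[0])))
bl=[g(202,170,50),g(308,130,50),g(375,355,50),g(268,388,50)]
for i in range(4): e=bl[(i+1)%4]-bl[i]; print('blk',np.hypot(*e),np.degrees(np.arctan2(e[1],e[0])))
print(np.mean(bl,0))
```

```text
plate [506.3391816  387.38252102] [522.75252092 333.78737269] 56.052097484888044 [514.54585126 360.58494686] 107.0270364352655
tab [array([507.05448119, 368.35445669]), array([516.12656409, 371.0788384 ]), array([523.33637009, 351.56848867]), array([513.75760333, 348.53885127])] [515.06875468 359.88515876]
9.472325158284509 16.71521641810364
20.79988098938256 -69.71883784535527
10.046465808739434 -162.44852501607963
20.91865350675019 108.68938829850832
blk 25.38364696866008 20.03980629290651
blk 52.82442142390213 -72.06067634396857
blk 26.11393140646728 -162.5224738841219
blk 51.68897440547441 107.1118295500144
[514.52738489 360.76394466]
```

Call:
jog_arm --pt "5 -20 0 0" --pt "5 -19 0 0" --pt "0 0 0 -8.5" --pt "0 0 0 -8.5" --pt "0 0 40 0" --pt "0 0 40 0" --pt "0 0 20 0" --pt "0 0 0 0"

```text
time_s: 10.68
tool_pos: [518.1, 346.7, 198.6]
orientation: [3.105, 0.458, -0.05]
force: [0.1, 0.3, 0.5]
gripper_width: 0.586
```

```bash
cat > st.py <<'E'
from t import *
from scipy.spatial.transform import Rotation as Ro
def st(tx=None,ty=None,tz=None):
    o=manip.get_obs(); R=Ro.from_rotvec(o['orientation']).as_matrix(); p=o['tool_pos']
    print('pos',p.round(1),'t',o['time_s'],'F',o['force'].round(1),'M',o['moment'].round(2),'w',round(o['gripper_width'],3)); print('xaxis',R[:,0].round(4),'yaw',np.degrees(np.arctan2(R[1,0],R[0,0])).round(2),'zaxis',R[:,2].round(4))
    t=np.array([p[i] if v is None else v for i,v in enumerate((tx,ty,tz))])
    print('tool-frame move to target',(R.T@(t-p)).round(1))
    return o,R
E
python3 - <<'E'
from st import *
st(514.7,360.6,121)
save('wrist','wrist11')
E
```

```text
pos [518.1 346.7 198.6] t 10.675 F [0.1 0.3 0.5] M [ 0.03 -0.02 -0.01] w 0.586
xaxis [ 0.957   0.2884 -0.0321] yaw 16.77 zaxis [-0.0312 -0.0074 -0.9995]
tool-frame move to target [  3.3 -14.2  77.5]
```

View pics/wrist11.png

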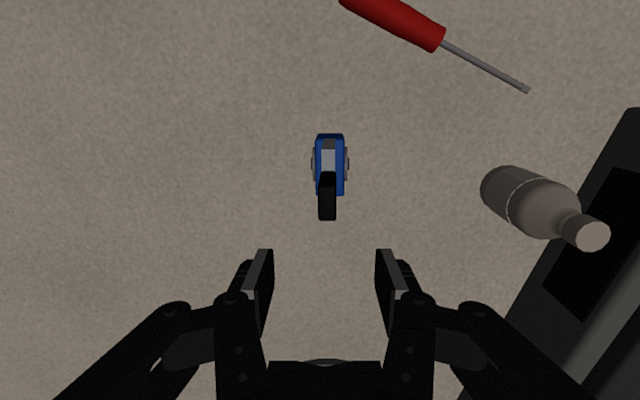

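Call:
jog_arm --pt "3 -15 0 0" --pt "0 0 25 0" --pt "0 0 25 0" --pt "0 0 15 0" --pt "0 0 0 0"

```text
time_s: 11.35
tool_pos: [519.7, 366.3, 140.6]
orientation: [-3.106, -0.457, 0.029]
force: [0.3, -0.2, -0.3]
gripper_width: 0.581
```

Run:
```python
from st import *
st(514.7,360.6,121)
save('wrist','wrist12')
```

```text
pos [519.7 366.3 140.6] t 11.35 F [ 0.3 -0.2 -0.3] M [ 0.03  0.02 -0.03] w 0.581
xaxis [ 0.9575  0.288  -0.0178] yaw 16.74 zaxis [-1.840e-02 -9.000e-04 -9.998e-01]
tool-frame move to target [-6.1  4.1 19.7]
```

View pics/wrist12.png

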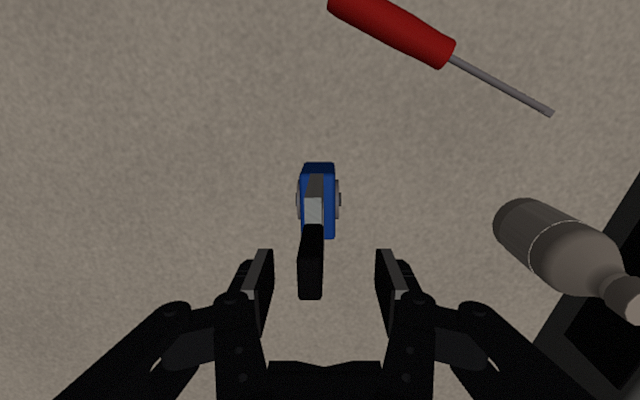

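Call:
jog_arm --pt "-6 4 5 0" --pt "0 0 7 0" --pt "0 0 4 0" --pt "0 0 0 0"

```text
time_s: 11.9
tool_pos: [516.5, 361.2, 127.3]
orientation: [-3.105, -0.456, 0.02]
force: [0.2, 0.3, 0.5]
gripper_width: 0.587
```

Run:
```python
from st import *
st(514.7,360.6,121)
save('wrist','wrist13')
```

```text
pos [516.5 361.2 127.3] t 11.9 F [0.2 0.3 0.5] M [0.   0.03 0.06] w 0.587
xaxis [ 0.9576  0.2878 -0.0121] yaw 16.73 zaxis [-0.0131  0.0015 -0.9999]
tool-frame move to target [-1.8  0.1  6.3]
```

View pics/wrist13.png

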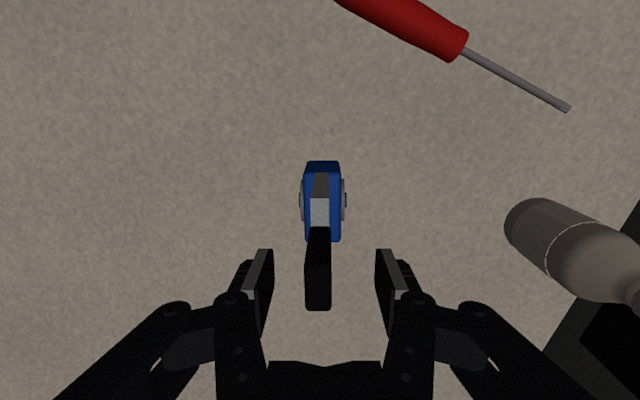

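Call:
jog_arm --pt "-2.5 0 4 0" --pt "0 0 2 0" --pt "0 0 0 0"

```text
time_s: 12.32
tool_pos: [514.2, 360.6, 121.4]
orientation: [-3.105, -0.456, 0.019]
force: [0.2, 0.3, 0.3]
gripper_width: 0.582
```

Call:
jog_arm --pt "0 0 0 0" --pt "0 0 0 0" --pt "0 0 0 0" --pt "0 0 0 0" --pt "0 0 0 0" --pt "0 0 0 0" --fingers 0 --newtons 60

```text
time_s: 13.08
tool_pos: [514.4, 360.8, 121.7]
orientation: [-3.104, -0.456, 0.018]
force: [0.1, -0.3, 1.1]
gripper_width: 0.129
```

Run:
```python
from st import *
st(514.7,360.6,121)
save('wrist','wrist14')
```

```text
pos [514.4 360.8 121.7] t 13.075 F [ 0.1 -0.3  1.1] M [ 0.02 -0.04  0.  ] w 0.129
xaxis [ 0.9576  0.2878 -0.0107] yaw 16.73 zaxis [-0.0118  0.0021 -0.9999]
tool-frame move to target [0.2 0.2 0.7]
```

View pics/wrist14.png

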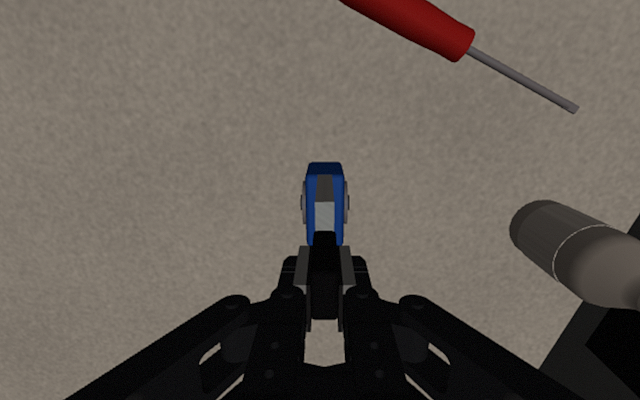

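Call:
jog_arm --pt "0 0 -15 0" --pt "0 0 -40 0" --pt "0 0 -50 0" --pt "0 0 -40 0" --pt "0 0 0 8.4" --pt "0 0 0 8.4" --pt "0 0 0 0"

```text
time_s: 14.0
tool_pos: [515.0, 360.0, 275.4]
orientation: [-3.14, 0.013, 0.02]
force: [-0.3, -0.0, -1.9]
gripper_width: 0.129
```

Run:
```python
from st import *
st(460,8.7,250)
```

```text
pos [515.  360.  275.4] t 14.0 F [-0.3 -0.  -1.9] M [-0.03 -0.    0.03] w 0.129
xaxis [ 0.9999 -0.0082 -0.0129] yaw -0.47 zaxis [-0.0129  0.0017 -0.9999]
tool-frame move to target [-51.8 351.8  25.5]
```

Call:
jog_arm --pt "-9 30 0 0" --pt "-9 45 0 0" --pt "-9 50 0 0" --pt "-9 50 0 0" --pt "-9 50 0 0" --pt "-7 50 0 0" --pt "0 40 0 0" --pt "0 20 0 0" --pt "0 0 0 0"

```text
time_s: 15.12
tool_pos: [460.7, 15.5, 276.7]
orientation: [-3.14, -0.039, 0.021]
force: [0.0, 0.5, -2.5]
gripper_width: 0.129
```

Run:
```python
from st import *
st(460,8.7,229.7)
save('wrist','wrist15');save('side','side15');save('scene','scene15')
```

```text
pos [460.7  15.5 276.7] t 15.125 F [ 0.   0.5 -2.5] M [ 0.   -0.05 -0.03] w 0.129
xaxis [ 0.9996  0.0248 -0.0131] yaw 1.42 zaxis [-1.310e-02  7.000e-04 -9.999e-01]
tool-frame move to target [-0.3  6.8 47. ]
```

View pics/wrist15.png

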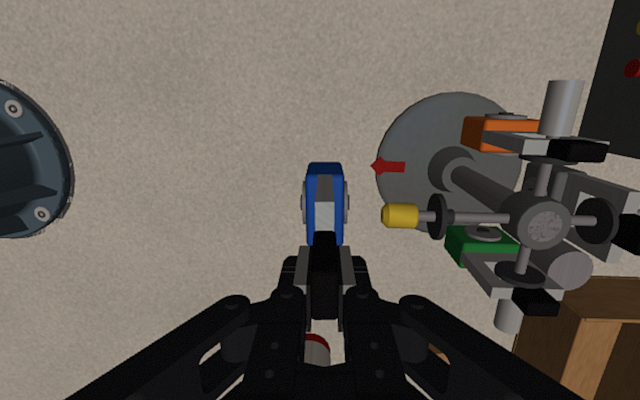

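Call:
jog_arm --pt "0 4 15 1.5" --pt "0 2 20 0" --pt "0 0 10 0" --pt "0 0 0 0" --pt "0 0 0 0"

```text
time_s: 15.9
tool_pos: [459.6, 14.1, 228.0]
orientation: [-3.139, -0.005, 0.024]
force: [1.2, -0.5, -2.7]
gripper_width: 0.127
```

Run:
```python
from st import *
st(460,8.7,229.7)
f=save('wrist','wrist16');g=save('side','side16');h=save('scene','scene16')
y=yel(f); print(y)
for n,a,r in (('side',g,(230,140,370,250)),('scene',h,(290,130,420,240))):
    c=a['image'][r[1]:r[3],r[0]:r[2]]; cv2.imwrite(f'pics/z16{n}.png',cv2.resize(c[:,:,::-1],None,fx=5,fy=5,interpolation=cv2.INTER_CUBIC))
```

```text
pos [459.6  14.1 228. ] t 15.9 F [ 1.2 -0.5 -2.7] M [ 0.01 -0.02  0.03] w 0.127
xaxis [ 0.9999  0.0032 -0.0151] yaw 0.18 zaxis [-0.0151  0.0021 -0.9999]
tool-frame move to target [ 0.4  5.4 -1.7]
(array([520.53883399,   6.20789952]), np.float64(-5.28682808336784), np.float64(-14.525727076691766), np.float64(13.855729062023128), 1110)
```

View pics/wrist16.png

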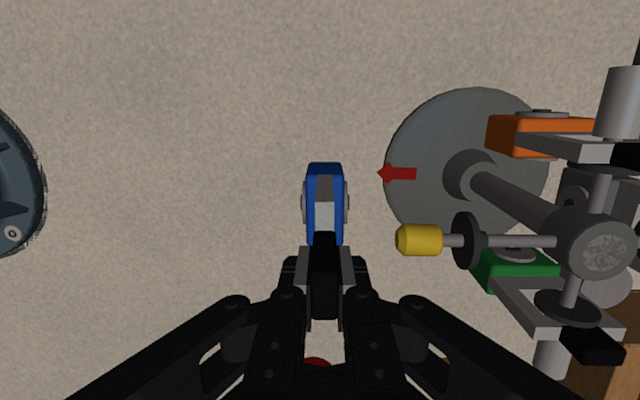

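View pics/z16side.png

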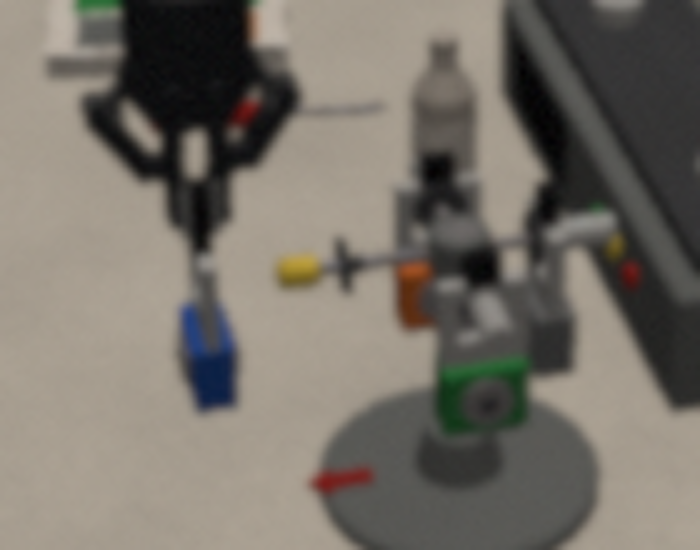

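View pics/z16scene.png

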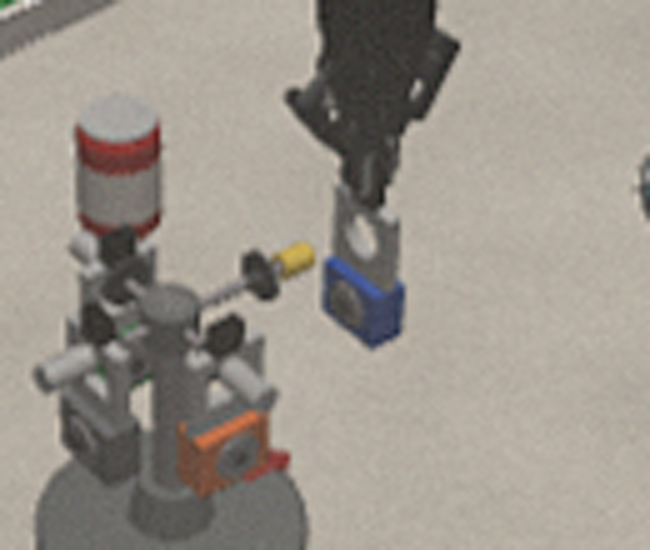

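Run:
```python
from st import *
h=load('scene16'); g=load('side16')
print('eye pred',proj(h,[459.8,14.1,188.3]),'seen',290+362/5,130+237/5)
for z in(186,190,194): print(onz(h,290+362/5,130+237/5,z))
b=[q for q in blobs(h,'yellow') if abs(q[0]-349)<15]; print(b)
for q in b: print('yel scene',onz(h,q[0],q[1],190))
b=[q for q in blobs(g,'yellow') if abs(q[0]-290)<12 and abs(q[1]-194)<10]; print(b)
for q in b: print('yel side',onz(g,q[0],q[1],190))
print('yel sc z16',onz(h,290+295/5,130+260/5,190))
```

```text
eye pred (np.float64(362.6254831333559), np.float64(176.49863973011787)) seen 362.4 177.4
[461.5923047  15.219657  186.       ]
[465.07384751  19.08558269 190.        ]
[468.55539032  22.95150837 194.        ]
[]
[(np.float64(289.2), np.float64(193.6), 24, np.int64(286), np.int64(292), np.int64(192), np.int64(195))]
yel side [518.6763349   14.50785088 190.        ]
yel sc z16 [516.49162051  11.43222902 190.        ]
```

Call:
jog_arm --pt "0 3 -1 0" --pt "0 2 0 0" --pt "8 0 0 0" --pt "8 0 0 0" --pt "5 0 0 0" --pt "0 0 0 0"

```text
time_s: 16.8
tool_pos: [483.4, 8.2, 230.2]
orientation: [-3.14, -0.004, 0.019]
force: [-0.1, 0.0, -3.4]
gripper_width: 0.133
```

Run:
```python
from st import *
st(490,8.3,229.7)
f=save('wrist','wrist17'); print(yel(f))
```

```text
pos [483.4   8.2 230.2] t 16.8 F [-0.1  0.  -3.4] M [-0.02  0.01  0.03] w 0.133
xaxis [ 0.9999  0.0025 -0.012 ] yaw 0.14 zaxis [-0.012   0.0014 -0.9999]
tool-frame move to target [ 6.6 -0.1  0.4]
(array([519.37739446,   6.5288483 ]), np.float64(-4.4477416390707925), np.float64(-14.103856549788803), np.float64(13.639879767251102), 1138)
```

View pics/wrist17.png

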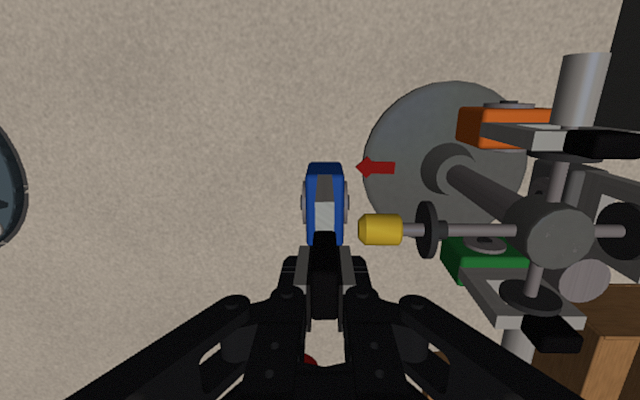

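Call:
jog_arm --pt "7 0.4 0.4 0" --pt "6 0 0 0" --pt "6 0 0 0" --pt "0 0 0 0"

```text
time_s: 17.35
tool_pos: [503.4, 7.9, 229.3]
orientation: [-3.14, -0.004, 0.019]
force: [-0.7, 0.4, -1.2]
gripper_width: 0.132
```

Call:
jog_arm --pt "6 0 0 0" --pt "6 0 0 0" --pt "0 0 0 0"

```text
time_s: 17.73
tool_pos: [516.2, 8.0, 229.1]
orientation: [-3.14, -0.004, 0.019]
force: [-0.5, -0.8, -1.3]
gripper_width: 0.131
```

Run:
```python
from st import *
st(535,7.8,229.7)
f=save('wrist','wrist18')
g=save('side','side18');h=save('scene','scene18')
for n,a,r in (('side',g,(230,140,370,250)),('scene',h,(290,130,420,240))):
    c=a['image'][r[1]:r[3],r[0]:r[2]]; cv2.imwrite(f'pics/z18{n}.png',cv2.resize(c[:,:,::-1],None,fx=5,fy=5,interpolation=cv2.INTER_CUBIC))
```

```text
pos [516.2   8.  229.1] t 17.725 F [-0.5 -0.8 -1.3] M [-0.01 -0.   -0.  ] w 0.131
xaxis [ 0.9999  0.0026 -0.0124] yaw 0.15 zaxis [-0.0124  0.0015 -0.9999]
tool-frame move to target [18.8  0.3 -0.8]
```

View pics/wrist18.png

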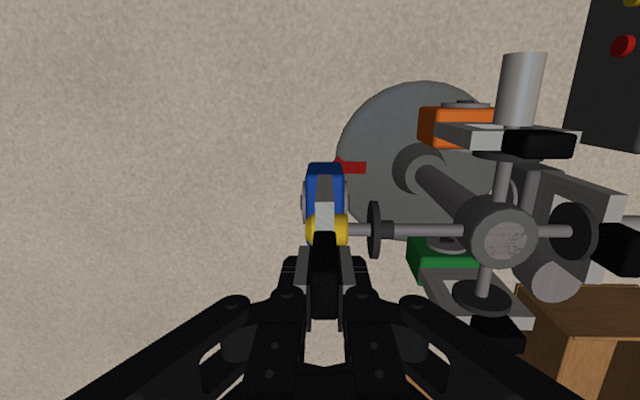

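View pics/z18scene.png

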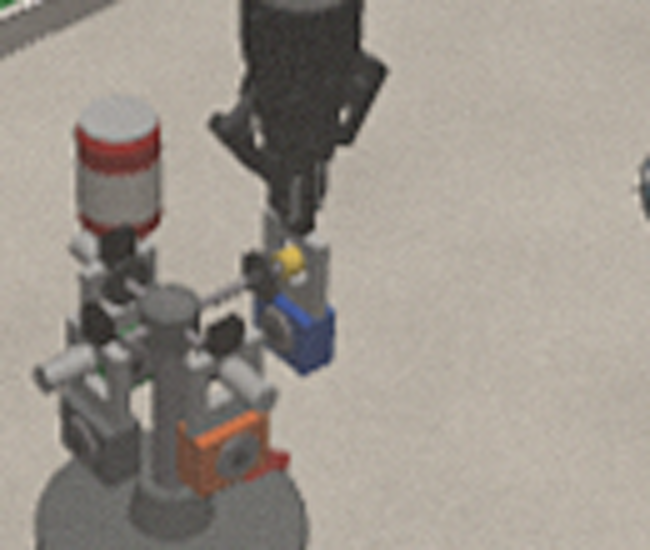

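View pics/z18side.png

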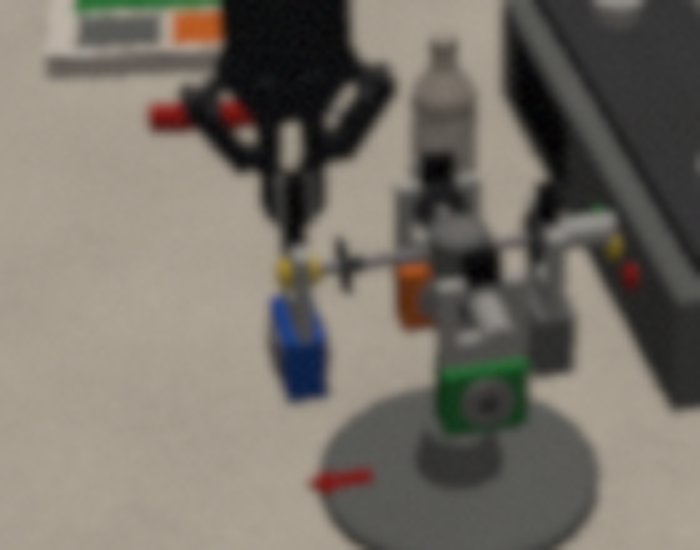

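Call:
jog_arm --pt "6 0 -0.5 0" --pt "6 0 0 0" --pt "3 0 0 0" --pt "0 0 0 0"

```text
time_s: 18.38
tool_pos: [531.8, 8.1, 229.5]
orientation: [-3.14, -0.004, 0.02]
force: [-0.1, -0.3, -2.6]
gripper_width: 0.129
```

Call:
jog_arm --pt "1.5 0 0 0" --pt "0 0 0 0"

```text
time_s: 18.62
tool_pos: [533.2, 8.1, 229.4]
orientation: [-3.14, -0.004, 0.02]
force: [-0.3, 0.8, -2.4]
gripper_width: 0.128
```

Call:
jog_arm --pt "1.5 0 0 0" --pt "0 0 0 0"

```text
time_s: 18.88
tool_pos: [534.7, 8.1, 229.4]
orientation: [-3.14, -0.004, 0.02]
force: [0.7, 0.2, -2.6]
gripper_width: 0.128
```

Call:
jog_arm --pt "1.5 0 0 0" --pt "0 0 0 0"

```text
time_s: 19.12
tool_pos: [536.3, 8.1, 229.4]
orientation: [-3.14, -0.004, 0.02]
force: [0.0, 0.6, -2.6]
gripper_width: 0.133
```

Call:
jog_arm --pt "1 0 0 0" --pt "0 0 0 0"

```text
time_s: 19.38
tool_pos: [537.4, 8.1, 229.4]
orientation: [-3.14, -0.004, 0.02]
force: [-0.1, 0.6, -2.9]
gripper_width: 0.129
```

Call:
jog_arm --pt "1 0 0 0" --pt "0 0 0 0"

```text
time_s: 19.62
tool_pos: [538.4, 8.2, 229.4]
orientation: [-3.14, -0.004, 0.02]
force: [-0.1, -0.5, -2.4]
gripper_width: 0.131
```

Call:
jog_arm --pt "1 0 0 0" --pt "0 0 0 0"

```text
time_s: 19.88
tool_pos: [539.2, 8.2, 229.3]
orientation: [-3.14, -0.004, 0.021]
force: [-1.3, -0.4, -1.7]
gripper_width: 0.128
```

Run:
```python
from st import *
st()
f=save('wrist','wrist19')
c=f['image'][150:300,240:460]; cv2.imwrite('pics/z19.png',cv2.resize(c[:,:,::-1],None,fx=3.5,fy=3.5,interpolation=cv2.INTER_CUBIC))
```

```text
pos [539.2   8.2 229.3] t 19.875 F [-1.3 -0.4 -1.7] M [0.02 0.09 0.04] w 0.128
xaxis [ 0.9999  0.0026 -0.0136] yaw 0.15 zaxis [-0.0136  0.0015 -0.9999]
tool-frame move to target [0. 0. 0.]
```

View pics/z19.png

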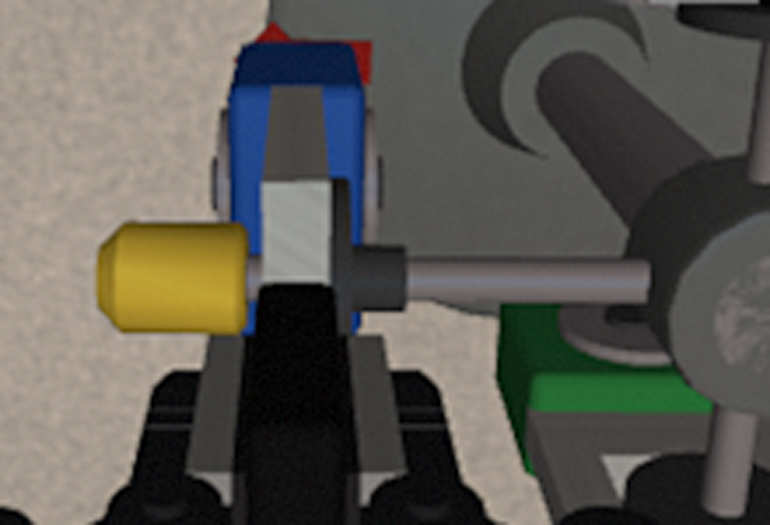

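Call:
jog_arm --pt "-2 0 0 0" --pt "0 0 4 0" --pt "0 0 4 0" --pt "0 0 0 0"

```text
time_s: 20.42
tool_pos: [537.0, 8.2, 220.6]
orientation: [-3.14, -0.004, 0.021]
force: [-0.2, -0.6, -1.8]
gripper_width: 0.127
```

Call:
jog_arm --pt "0 0 1 0" --pt "0 0 0 0"

```text
time_s: 20.68
tool_pos: [537.1, 8.2, 219.5]
orientation: [-3.14, -0.004, 0.021]
force: [0.0, -0.0, -2.7]
gripper_width: 0.125
```

Run:
```python
from st import *
st(537,8.2,217.5)
```

```text
pos [537.1   8.2 219.5] t 20.675 F [ 0.  -0.  -2.7] M [-0.03  0.01  0.04] w 0.125
xaxis [ 0.9999  0.0025 -0.0131] yaw 0.15 zaxis [-0.0132  0.0016 -0.9999]
tool-frame move to target [-0. -0.  2.]
```

Call:
jog_arm --pt "0 0 1 0" --pt "0 0 0 0"

```text
time_s: 20.92
tool_pos: [537.2, 8.2, 218.5]
orientation: [-3.14, -0.004, 0.02]
force: [-0.4, -0.7, -2.3]
gripper_width: 0.131
```

Call:
jog_arm --pt "0 0 1 0" --pt "0 0 0 0"

```text
time_s: 21.18
tool_pos: [537.3, 8.2, 217.8]
orientation: [-3.14, -0.004, 0.019]
force: [-0.7, -0.1, -1.5]
gripper_width: 0.128
```

Call:
jog_arm --pt "0 0 0.7 0" --pt "0 0 0 0"

```text
time_s: 21.42
tool_pos: [537.4, 8.1, 217.7]
orientation: [-3.14, -0.004, 0.019]
force: [-1.0, 1.0, -0.3]
gripper_width: 0.127
```

Call:
jog_arm --pt "-0.5 0 0.2 0" --pt "0 0 0 0"

```text
time_s: 21.68
tool_pos: [537.3, 8.1, 217.7]
orientation: [-3.14, -0.004, 0.017]
force: [-0.3, -0.3, -1.0]
gripper_width: 0.128
```

Call:
jog_arm --pt "0 0 0 0" --pt "0 0 0 0" --pt "0 0 0 0" --fingers 34

```text
time_s: 22.05
tool_pos: [537.5, 8.0, 217.9]
orientation: [-3.14, -0.004, 0.016]
force: [-0.0, -0.1, 0.0]
gripper_width: 0.4
```

Run:
```python
from st import *
st()
f=save('wrist','wrist20')
g=save('side','side20');h=save('scene','scene20')
c=f['image'][150:300,240:460]; cv2.imwrite('pics/z20.png',cv2.resize(c[:,:,::-1],None,fx=3.5,fy=3.5,interpolation=cv2.INTER_CUBIC))
```

```text
pos [537.5   8.  217.9] t 22.05 F [-0.  -0.1  0. ] M [-0.01  0.    0.04] w 0.4
xaxis [ 0.9999  0.0026 -0.0102] yaw 0.15 zaxis [-0.0102  0.0011 -0.9999]
tool-frame move to target [0. 0. 0.]
```

View pics/z20.png

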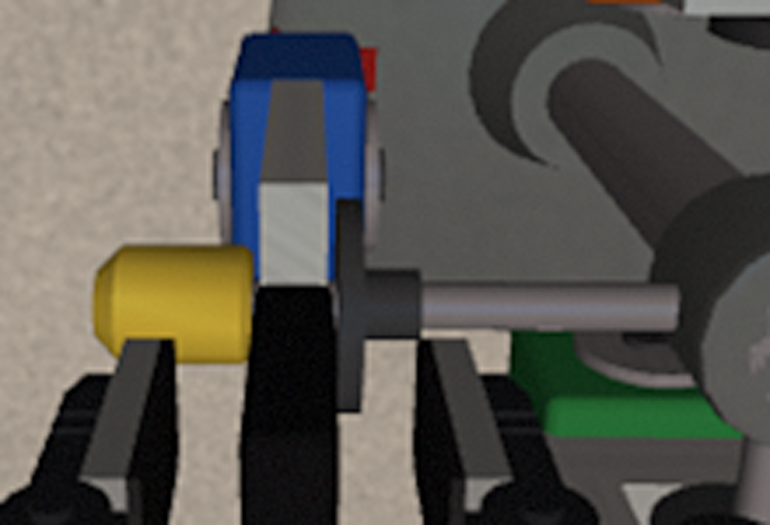

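Call:
jog_arm --pt "0 0 -15 0" --pt "0 0 -25 0" --pt "0 0 -35 0" --pt "0 25 -30 0" --pt "0 25 0 0" --pt "0 20 0 0" --pt "0 0 0 0" --pt "0 0 0 0"

```text
time_s: 23.2
tool_pos: [539.4, -63.5, 332.6]
orientation: [3.142, 0.006, -0.009]
force: [0.4, -0.7, 0.2]
gripper_width: 0.394
```

Run:
```python
from st import *
st()
f=save('wrist','wrist21'); y=yel(f); d=y[0]-[620.4,8.5]; print(y,np.degrees(np.arctan2(d[1],d[0]))); print(f['cam_to_world'][:3,0])
g=save('side','side21');h=save('scene','scene21')
c=f['image'][20:220,180:480]; cv2.imwrite('pics/z21.png',cv2.resize(c[:,:,::-1],None,fx=2.6,fy=2.6,interpolation=cv2.INTER_CUBIC))
for n,a,r in (('side',g,(230,140,370,260)),('scene',h,(290,130,420,250))):
    c=a['image'][r[1]:r[3],r[0]:r[2]]; cv2.imwrite(f'pics/z21{n}.png',cv2.resize(c[:,:,::-1],None,fx=5,fy=5,interpolation=cv2.INTER_CUBIC))
```

```text
pos [539.4 -63.5 332.6] t 23.2 F [ 0.4 -0.7  0.2] M [ 0.   -0.03  0.01] w 0.394
xaxis [ 1.      0.0036 -0.0055] yaw 0.21 zaxis [-5.5e-03 -1.0e-04 -1.0e+00]
tool-frame move to target [0. 0. 0.]
(array([517.27916252,   8.79455236]), np.float64(-2.7661309209567304), np.float64(-13.098316384321409), np.float64(11.528226429985146), 569) 179.83634189070787
[ 0.99996683  0.00454863 -0.00675637]
```

View pics/z21.png

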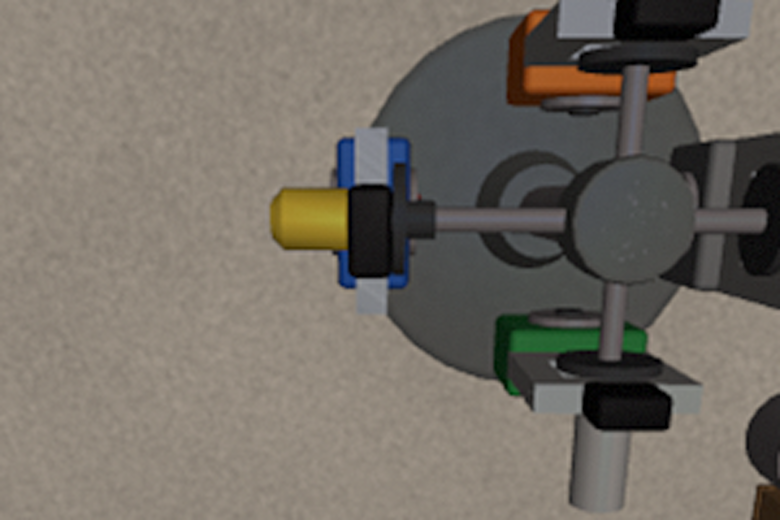

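View pics/z21side.png

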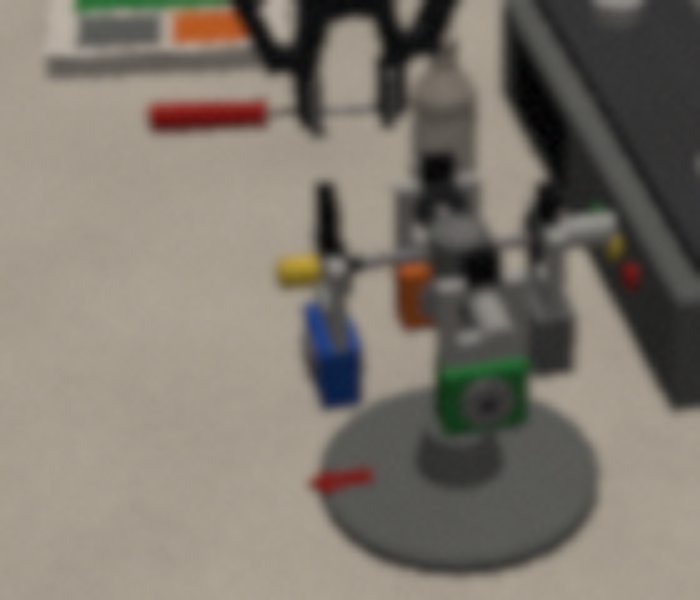

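View pics/z21scene.png

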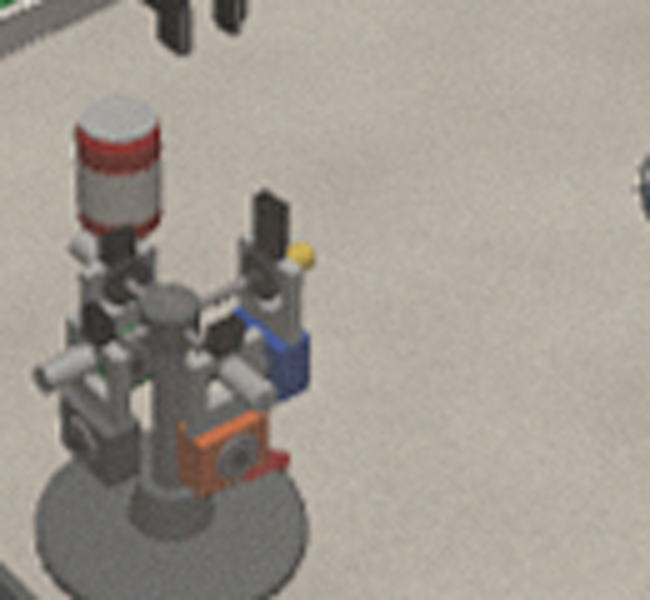

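Call:
jog_arm --pt "0 0 -20 0" --pt "0 0 0 0" --pt "0 0 0 0" --pt "0 0 0 0" --pt "0 0 0 0" --pt "0 0 0 0"

```text
time_s: 24.1
tool_pos: [538.5, -60.9, 349.2]
orientation: [-3.14, -0.011, 0.017]
force: [0.1, 0.7, 1.0]
gripper_width: 0.399
```

Run:
```python
from st import *
a=load('side21')['image'].astype(int); f=save('side','side22'); b=f['image'].astype(int)
print('diff carrier area',abs(a-b)[190:260,280:360].mean()); st()
print(manip.close_job())
```

```text
diff carrier area 0.9063690476190476
pos [538.5 -61.  349.2] t 24.15 F [-0.6 -1.  -0.5] M [-0.04  0.04 -0.07] w 0.398
xaxis [ 0.9999  0.0071 -0.0107] yaw 0.41 zaxis [-0.0107  0.0018 -0.9999]
tool-frame move to target [0. 0. 0.]
the job is handed in; nothing more can be done
None
```

I turned the tree about 115° clockwise with the closed fingers until the yellow-sleeved branch lay over the red pointer. I then hung the blue carrier on that branch and handed the job in at about 24 s.

- **Hanging:** I passed the eye over the sleeve, felt the flange at about 1.3 N and backed off 2 mm. I then lowered it until the groove took the weight, opened the fingers and moved straight up and clear.
- **Forces:** Every wrist force I read stayed within a few newtons.
- **Carrier:** The last pictures show it hanging upright between sleeve and flange. The side view did not visibly change over the final second.
- **Branch direction:** It measures 179.8° to 180.1°, and hanging the carrier did not move it.
- **Pointer direction:** My pointer readings disagreed slightly, from about 178.4° to 180.3°, and I took 179.5°. The branch is therefore on the pointer to within about 1°. My yellow-sleeve readings also scattered by 2 to 3 mm sideways between views.
- **Bystanders:** The arm was not steered near them. I did not measure their positions again.

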